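Point out the doming set for the apprentice

ROBOT

A 6-joint arm with a two-finger parallel gripper is mounted at the origin on the work surface. World frame = base frame: x ahead of the robot, y to its left, z up, the work surface at z = 0. Lengths are in m, angles in rad, forces in N, time in s.
With the tool pointing down it reaches from about 0.375 to 0.9 m from the base axis. Payload 3.1 kg.
Tool frame: the origin (TCP) lies between the finger pads, 19 mm behind the fingertips; this is the grasp point; z points along the fingers, y is the line along which they close (so a half turn about z gives the same grasp; the last joint's range is limited). The gripper opens to 85 mm and grips with 20 to 120 N. Pads are 22 mm wide; open, the fingers measure 114 mm over their backs; the gripper's body (76 mm by 85 mm) begins 54 mm behind the grasp point. The pads swing forward as they close: fully open they stand 13 mm farther back than shut.
Start: joints at [-1.446, 0.527, 1.433, -0, 1.181, -0.178], TCP at [0.186, -0.597, 0.25] pointing down, gripper open.
Joint ranges: [-3.08, 3.08], [-0.75, 2.2], [0.22, 2.44], [-1.43, 4.57], [0, 2.65], [-2.85, 2.85]. Speed limits (rad/s): [2.79, 2.79, 3.14, 3.14, 3.14, 3.14].

INTERFACE

Orientations are given as a unit quaternion [x, y, z, w].
In Python, from station import manip, vision gives the robot as it stands.
- The arm moves only by the tool drive_tool, never from a script. Its argument "deltas" is a list that holds one entry, the list of rows, each a list of 4 numbers: the shift along the tool's x, y, z in mm, then the turn about the tool's z in rad. A call has 1 to 5 rows; each row is the pose to reach, as a shift and turn from the pose commanded when the call began, along the tool's axes at that moment; what a row does not reach only later rows make up. A row lasts 1/12 s, in which the tool goes at most 41.7 mm and 7.16 degrees, less where a joint would pass 70% of its speed; a pose out of reach is approached as far as the arm can. A call with a gripper value outside its range is refused whole. "jaw" is the finger opening in mm, from 0 to 85.4, set as the call begins (left out, the last holds). The fingers move at their own pace and stop on an object; "force" is the grip in N (left out, the last holds). Time passes only in rows, so rows that repeat a pose let the fingers close. It gives the time, the measured TCP pose, the force, the opening and the grip force at its end, in the units of the state.
- manip.sense(): the state, without advancing time (a new reading comes with each control period).
- vision.snapshot(name): name is "scene" or "side" or "wrist"; returns the picture (400x640x3 uint8, red, green, blue); there is no depth.
- vision.camera_model(name): a dict with "camera_matrix" (3x3 intrinsics, pixels), "rvec" (rotation vector, rad) and "tvec" (3), from world to camera coordinates, as OpenCV has them. Camera axes: x right, y down, z forward; pixel columns grow to the right and rows downward; lengths in m; the calibration is good to about 2 mm. A picture is of the moment at which its call begins: read the wrist's pose just before it. camera_model takes no time and is no camera call; for the wrist camera it gives the pose at the moment of the call.
- manip.sign_off(): hands the job in; it is judged then, once.
The state is a dict: "t": time; "q": joint angles; "qd": joint speeds; "tau": joint torques, N m; "tcp_pos": TCP position; "tool_rot": TCP orientation; "force": force on the tool from outside, world axes, zero at the start; "ft_torque": the same for the moment, N m; "finger_gap": opening from 0.0 (shut) to 1.0 (fully open); "gripper_force": force on a finger pad.
Only numpy, scipy, OpenCV 4.12 (cv2) and the standard library are available. Lean on these libraries where they do the work, as an engineer would, in place of code of your own. Each camera call takes 0.05 s, during which the arm holds its last target. There are 200 camera calls.

TASK

Show the apprentice what to use for the next dome, touching nothing at all: with the fingers pointing straight down, point at the centre of the largest copper disc, then of the largest hollow in the steel doming block, then of the ball of the largest punch in the wooden stand. For each, bring the fingertips to about 2 to 3 cm above it and hold still for a full second, travelling well above everything in between and never coming down over any other disc, hollow or punch. Finish still pointing at the punch.

Things in the scene. Friction and masses are not known exactly. Their poses are not given: they have to be found in the camera images.
- disc_large: largest of three plain flat copper discs lying separately on the pale board: 50 mm diameter, 3 mm thick; origin at the centre of its underside, z up
- disc_medium: middle copper disc, 36 mm diameter, 3 mm thick; origin at the centre of its underside
- disc_small: smallest copper disc, 24 mm diameter, 3 mm thick; origin at the centre of its underside
- board: fixed pale grey layout board under the three discs, 120 x 340 x 3 mm thick; origin at the centre of its underside, on the bench
- block: doming block: fixed bare steel block 100 x 100 x 40 mm high with four round hollows of different sizes in its top; origin at the centre of its underside; may be turned any way about z
- hollow_large (a point): largest hollow of the doming block, 54 mm across; centre of the mouth, level with the block's top face (40 mm above the bench)
- hollow_medium (a point): second hollow, 34 mm across; centre of the mouth, level with the block's top face (40 mm above the bench)
- hollow_small (a point): third hollow, 24 mm across; centre of the mouth, level with the block's top face (40 mm above the bench)
- hollow_tiny (a point): smallest hollow, 18 mm across; centre of the mouth, level with the block's top face (40 mm above the bench)
- stand: fixed wooden punch stand, 50 x 124 x 40 mm high, with three punches standing in a row along its y axis, 42 mm apart, in any order; origin at the centre of its underside
- punch_large: steel doming punch with the largest ball head (32 mm diameter) on a 9 mm shaft, standing loosely upright in the stand, ball up; origin at the shaft's foot, 10 mm above the bench; 95 mm long
- punch_large_top (a point): crown (topmost point) of the largest punch's ball, about 105 mm above the bench
- punch_medium: steel punch with a 20 mm ball, 84 mm long; origin at the shaft's foot
- punch_medium_top (a point): crown of the medium punch's ball, about 94 mm above the bench
- punch_small: steel punch with a 12 mm ball, 76 mm long; origin at the shaft's foot
- punch_small_top (a point): crown of the small punch's ball, about 86 mm above the bench
- hammer: bystander: loose hammer, 240 mm long with a pale wooden handle, lying crosswise at the far side of the work; origin at the underside
- bangle: bystander: loose plain brass bangle lying flat, 68 mm across, 12 mm high; origin at the centre of its underside
- caliper: bystander: loose steel sliding caliper lying flat, 150 mm long, up to 11 mm high, with a black slider; origin at its underside, mid-length
Things that resemble listed ones, but are neither listed nor needed, are in the scene too. What is shaped like the disc_large but pink, turquoise or yellow is not meant.

How it is judged:
On the way, in this order (a step that is already met when the one before it is completed fails the run):
1. dwell just above the centre of the largest copper disc, fingers down (horizontal distance between the grasp point and disc_large below 0.015 m and z of the grasp point in the frame of disc_large between 0.015 and 0.068 m and angle between the grasp point's own z axis and vertical above 2.6 rad), for 0.9 s.
2. dwell just above the centre of the largest hollow, fingers down (horizontal distance between the grasp point and hollow_large below 0.015 m and z of the grasp point in the frame of hollow_large between 0.015 and 0.068 m and angle between the grasp point's own z axis and vertical above 2.6 rad), for 0.9 s.
3. dwell just above the centre of the largest punch, fingers down (horizontal distance between the grasp point and punch_large_top below 0.015 m and z of the grasp point in the frame of punch_large_top between 0.015 and 0.068 m and angle between the grasp point's own z axis and vertical above 2.6 rad), for 0.9 s.
At the end, for the whole second after the job is handed in: The fingers still point down (within about 30 degrees) at the largest punch: TCP within 15 mm of its axis and 15 to 68 mm above its crown (fingertips less than about 5 cm above it, not touching), and every disc, punch and bystander is within 8 mm of where it started (all of step 3 and distance of each of disc_large, disc_medium, disc_small, punch_large, punch_medium, punch_small, hammer, bangle, caliper from where it was at the start of the episode below 0.008 m).
It fails at once if the robot touches anything (over 0.5 N) (contact force between any of the fingers, the arm and anything else above 0.5 N).
It fails at once if a disc, punch or bystander is lifted, carried or shifted by more than 8 mm (distance of any of disc_large, disc_medium, disc_small, punch_large, punch_medium, punch_small, hammer, bangle, caliper from where it was at the start of the episode above 0.008 m).
It fails at once if the TCP comes within 13 mm of the axis of any other disc, hollow or punch, less than 68 mm above it ((horizontal distance between the grasp point and disc_medium below 0.013 m and z of the grasp point in the frame of disc_medium below 0.068 m) or (horizontal distance between the grasp point and disc_small below 0.013 m and z of the grasp point in the frame of disc_small below 0.068 m) or (horizontal distance between the grasp point and hollow_medium below 0.013 m and z of the grasp point in the frame of hollow_medium below 0.068 m) or (horizontal distance between the grasp point and hollow_small below 0.013 m and z of the grasp point in the frame of hollow_small below 0.068 m) or (horizontal distance between the grasp point and hollow_tiny below 0.013 m and z of the grasp point in the frame of hollow_tiny below 0.068 m) or (horizontal distance between the grasp point and punch_medium_top below 0.013 m and z of the grasp point in the frame of punch_medium_top below 0.068 m) or (horizontal distance between the grasp point and punch_small_top below 0.013 m and z of the grasp point in the frame of punch_small_top below 0.068 m)).
It also fails if it takes over 48 s, if anything falls off the work surface, if the arm or the gripper's body presses on something with over 40 N, if the wrist force passes 120 N, or if a joint passes its speed limit or range.

## Working session

There is one attempt and no reset: what is moved stays moved. The work goes in short steps, Python scripts to look and compute and a tool call to move; the robot and the scene stay as the last step left them, time stands still between calls to the robot, and variables do not carry over. Pictures are saved under pics/ and viewed, at most 10 in all, crops included, and the job is handed in when it is done.

Besides the shell and the picture viewer there is one more tool, called by a JSON object that holds its "op" and its "data". drive_tool: Moves the arm, as the interface text tells. Its arguments: {"type":"object","properties":{"deltas":{"type":"array"},"jaw":{"type":"number"},"force":{"type":"number"}},"required":["deltas"]}

```bash
mkdir -p pics; cat > h.py <<'E'
import numpy as np,cv2
from station import manip,vision
def save(n,f):
    m=vision.camera_model(n);im=vision.snapshot(n);cv2.imwrite('pics/'+f,im[:,:,::-1]);return m
def ray(m,p):
    R=cv2.Rodrigues(np.array(m["rvec"],float))[0];t=np.array(m["tvec"],float).ravel()
    d=R.T@np.linalg.inv(np.array(m["camera_matrix"]))@np.array([p[0],p[1],1.]);return -R.T@t,d
def atz(m,p,z):
    c,d=ray(m,p);return c+d*(z-c[2])/d[2]
def tri(obs):
    A=0;b=0
    for m,p in obs:
        c,d=ray(m,p);d=d/np.linalg.norm(d);P=np.eye(3)-np.outer(d,d);A=A+P;b=b+P@c
    return np.linalg.solve(A,b)
def proj(m,X):
    return cv2.projectPoints(np.array([X],float),np.array(m["rvec"],float),np.array(m["tvec"],float),np.array(m["camera_matrix"],float),None)[0].ravel()
E
python3 - <<'E'
from h import *
save('scene','scene0.png');save('side','side0.png')
s=manip.sense();print(s['t'],s['tcp_pos'],s['tool_rot'])
for n in('scene','side','wrist'):print(n,ray(vision.camera_model(n),(320,200)))
E
```

```text
0.1 [ 0.18633632 -0.59592972  0.24912412] [ 9.88559482e-01  1.50828274e-01  3.14303456e-05 -9.90979456e-04]
scene (array([1.17622898, 0.26702104, 0.69105525]), array([-0.66444434, -0.32289281, -0.67470035]))
side (array([ 0.36263209, -0.60313708,  0.87326043]), array([ 0.19770246,  0.60328739, -0.77292698]))
wrist (array([ 0.25901734, -0.57399151,  0.37331711]), array([-0.28655616, -0.06899868, -0.95574253]))
```

View pics/scene0.png

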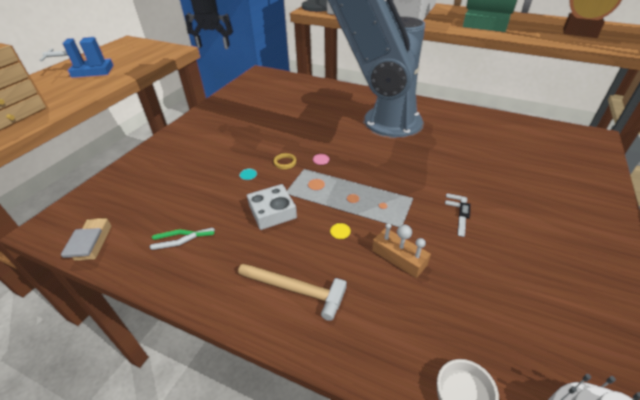

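View pics/side0.png

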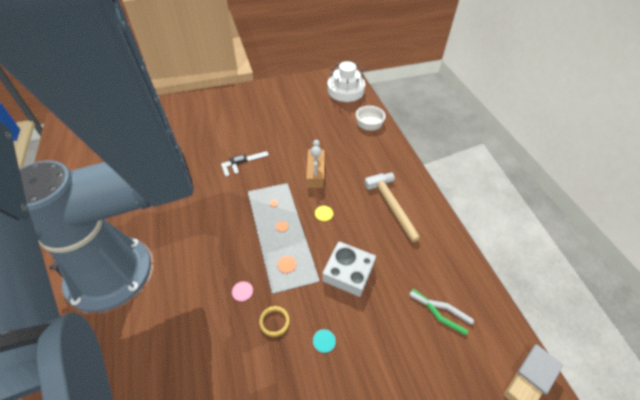

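The scene view shows copper discs at (316,185), (352,199) and (383,205). The look-alikes are pink (321,159), turquoise (248,174) and yellow (340,231). The block is at (272,206), with its large hollow near (279,203). The punch balls are at (388,229), (405,232) and (421,243), and the middle one looks largest. I'll check these choices in close crops.

```bash
python3 - <<'E'
import cv2
a=cv2.imread('pics/scene0.png');b=cv2.imread('pics/side0.png')
cv2.imwrite('pics/c1.png',cv2.resize(a[150:290,240:440],None,fx=4,fy=4,interpolation=cv2.INTER_CUBIC))
cv2.imwrite('pics/c2.png',cv2.resize(b[130:300,230:390],None,fx=3.5,fy=3.5,interpolation=cv2.INTER_CUBIC))
E
```

```text
(no output)
```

View pics/c1.png

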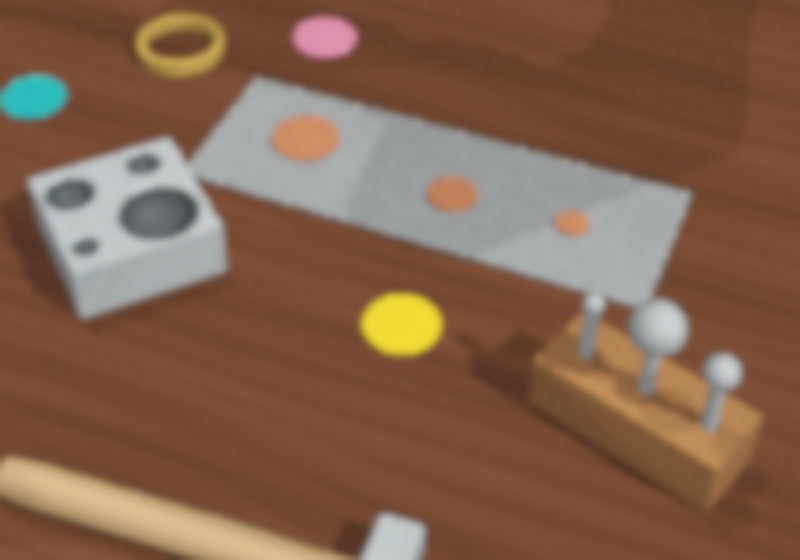

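View pics/c2.png

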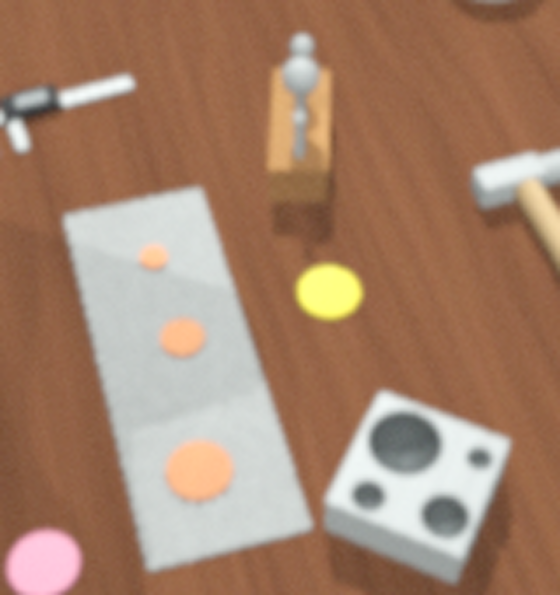

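```bash
python3 - <<'E'
from h import *
A=vision.camera_model('scene');B=vision.camera_model('side')
P=dict(dL=((306,138),(199,470)),dM=((452,194),(183,337)),dS=((572,222),(153,257)),hL=((159,213),(405,442)),hM=((70,194),(444,516)),hS=((143,163),(368,495)),hT=((86,247),(480,458)),pL=((659,328),(300,74)),pM=((722,371),(302,45)),pS=((595,304),(299,117)))
s=manip.sense();R=__import__('scipy.spatial.transform',fromlist=['x']).Rotation.from_quat(s['tool_rot']).as_matrix()
print(R.round(3))
for k,(a,b) in P.items():
    a=(np.array(a)+.5)/4-.5+[240,150];b=(np.array(b)+.5)/3.5-.5+[230,130]
    z=dict(dL=.006,dM=.006,dS=.006,pL=.089,pM=.084,pS=.08).get(k,.04)
    X=tri([(A,a),(B,b)]);print(k,X.round(4),'A',atz(A,a,z)[:2].round(4),'B',atz(B,b,z)[:2].round(4),'tool mm',(R.T@(X-s['tcp_pos'])*1e3).round(0))
E
```

```text
[[ 0.955  0.298 -0.   ]
 [ 0.298 -0.954  0.002]
 [ 0.    -0.002 -1.   ]]
dL [ 0.4402 -0.1027  0.0018] A [ 0.4437 -0.0999] B [ 0.4404 -0.1059] tool mm [ 389. -395.  248.]
dM [0.456  0.0177 0.0022] A [0.4586 0.0197] B [0.4563 0.0138] tool mm [ 440. -505.  248.]
dS [0.4507 0.1038 0.0026] A [0.453  0.1052] B [0.451  0.0998] tool mm [ 461. -589.  248.]
hL [ 0.5847 -0.1407  0.0362] A [ 0.5871 -0.1377] B [ 0.5845 -0.1437] tool mm [ 516. -315.  214.]
hM [ 0.5915 -0.2043  0.0362] A [ 0.5942 -0.2012] B [ 0.5909 -0.2067] tool mm [ 503. -253.  214.]
hS [ 0.5457 -0.1748  0.0372] A [ 0.5477 -0.1723] B [ 0.5457 -0.1769] tool mm [ 469. -294.  213.]
hT [ 0.6317 -0.1679  0.0365] A [ 0.6335 -0.1648] B [ 0.6314 -0.1708] tool mm [ 553. -275.  213.]
pL [0.6043 0.1947 0.0882] A [0.6041 0.1953] B [0.6044 0.193 ] tool mm [ 635. -630.  162.]
pM [0.6176 0.234  0.0837] A [0.6168 0.2346] B [0.6179 0.2325] tool mm [ 659. -663.  167.]
pS [0.5917 0.1549 0.0789] A [0.5919 0.1556] B [0.5919 0.1528] tool mm [ 611. -595.  172.]
```

The two views agree to a few mm. disc_large is at (0.442,-0.103), hollow_large at (0.586,-0.140) and punch_large (the middle one) at (0.604,0.194). I'll travel at z = 0.25 with the jaw shut.

{"op": "drive_tool", "data": {"deltas": [[[10,-10,0,0],[30,-30,0,0],[50,-50,0,0],[75,-75,0,0],[100,-100,0,0]]], "jaw": 0}}

```text
t: 0.52
tcp_pos: [0.2522, -0.47, 0.2494]
tool_rot: [0.989, 0.15, -0.0, -0.001]
force: [0.3, -0.3, 0.2]
finger_gap: 0.301
gripper_force: 0.0
```

{"op": "drive_tool", "data": {"deltas": [[[25,-25,0,0],[50,-50,0,0],[75,-75,0,0],[100,-100,0,0],[125,-125,0,0]]]}}

```text
t: 0.93
tcp_pos: [0.3343, -0.3129, 0.2498]
tool_rot: [0.989, 0.151, -0.0, -0.0]
force: [-0.0, -0.3, 0.0]
finger_gap: 0.0
gripper_force: 0.0
```

{"op": "drive_tool", "data": {"deltas": [[[25,-25,0,0],[50,-50,0,0],[70,-70,0,0],[85,-85,0,0],[95,-95,0,0]]]}}

```text
t: 1.35
tcp_pos: [0.3967, -0.1931, 0.2498]
tool_rot: [0.988, 0.152, -0.0, -0.001]
force: [-0.3, -0.1, -0.2]
finger_gap: 0.0
gripper_force: 0.0
```

Now a wrist picture to check.

```bash
python3 - <<'E'
from h import *
m=save('wrist','w1.png');s=manip.sense();print(s['tcp_pos'])
for k,X in dict(dL=(.442,-.103,.006),hL=(.586,-.1405,.04),tcp=s['tcp_pos']).items():print(k,proj(m,X).round(1))
E
```

```text
[ 0.39704926 -0.19186824  0.24978101]
dL [259.1 105.5]
hL [332.9 -44.6]
tcp [322.1 281.1]
```

View pics/w1.png

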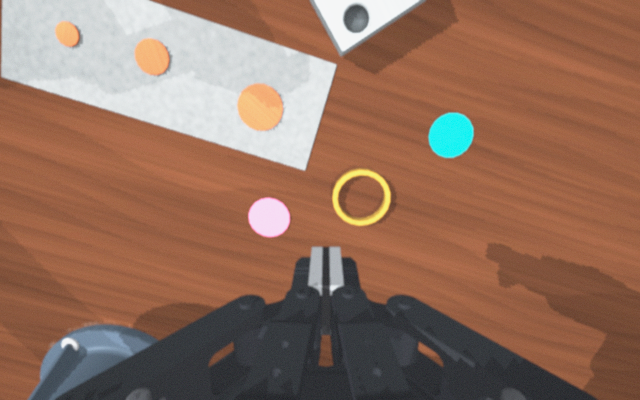

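The wrist view shows disc_large at (260,107), against a predicted (259,105.5), so the estimate is confirmed.

{"op": "drive_tool", "data": {"deltas": [[[15,-15,0,0],[35,-35,0,0],[55,-55,0,0],[66,-67,0,0],[70,-71,0,0]]]}}

```text
t: 1.82
tcp_pos: [0.4423, -0.1055, 0.2498]
tool_rot: [0.988, 0.152, -0.0, -0.0]
force: [-0.2, 0.5, 0.2]
finger_gap: -0.002
gripper_force: 0.0
```

{"op": "drive_tool", "data": {"deltas": [[[0,0,15,0],[0,0,40,0],[0,0,65,0],[0,0,80,0],[0,0,80,0]]]}}

```text
t: 2.23
tcp_pos: [0.4399, -0.107, 0.1673]
tool_rot: [0.989, 0.15, -0.003, -0.002]
force: [-0.4, 0.7, -0.0]
finger_gap: 0.004
gripper_force: 0.0
```

```bash
python3 - <<'E'
from h import *
from scipy.spatial.transform import Rotation as Ro
s=manip.sense();R=Ro.from_quat(s['tool_rot']).as_matrix();print(s['t'],s['tcp_pos'],(R.T@(np.array([.442,-.103,.048])-s['tcp_pos'])*1e3).round(1))
E
```

```text
2.2333 [ 0.43987242 -0.10701676  0.16734343] [  3.9  -2.6 119.3]
```

{"op": "drive_tool", "data": {"deltas": [[[1,-1,20,0],[2,-2,45,0],[3,-3,70,0],[3,-3,90,0],[3,-3,100,0]]]}}

```text
t: 2.65
tcp_pos: [0.4438, -0.104, 0.0688]
tool_rot: [0.989, 0.151, -0.001, -0.0]
force: [-0.0, 0.5, -0.1]
finger_gap: -0.0
gripper_force: 0.0
```

{"op": "drive_tool", "data": {"deltas": [[[0,0,8,0],[0,0,15,0],[0,0,18,0],[0,0,18,0],[0,0,18,0]]]}}

```text
t: 3.07
tcp_pos: [0.4444, -0.1036, 0.0525]
tool_rot: [0.989, 0.151, 0.0, 0.0]
force: [0.8, -0.3, 0.2]
finger_gap: 0.001
gripper_force: 0.0
```

{"op": "drive_tool", "data": {"deltas": [[[0,0,0,0],[0,0,0,0],[0,0,0,0],[0,0,0,0],[0,0,0,0]]]}}

```text
t: 3.48
tcp_pos: [0.4442, -0.1033, 0.0522]
tool_rot: [0.989, 0.151, 0.0, 0.0]
force: [0.0, -0.2, 0.4]
finger_gap: 0.001
gripper_force: 0.0
```

{"op": "drive_tool", "data": {"deltas": [[[0,0,0,0],[0,0,0,0],[0,0,0,0],[0,0,0,0],[0,0,0,0]]]}}

```text
t: 3.9
tcp_pos: [0.444, -0.1032, 0.052]
tool_rot: [0.989, 0.151, -0.0, -0.0]
force: [-0.1, -0.5, 0.3]
finger_gap: -0.001
gripper_force: 0.0
```

```bash
python3 - <<'E'
from h import *
m=save('wrist','w2.png')
E
```

```text
(no output)
```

View pics/w2.png

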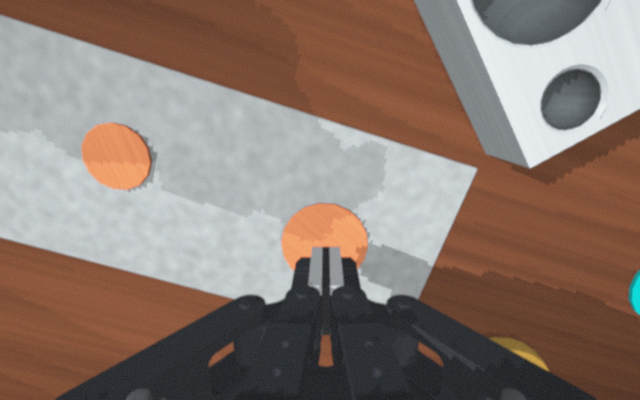

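The disc centre is at about (325,241), in line with the fingertips at (325,250), and nothing is touched. I'll hold a little longer, lift, then go to the hollow.

{"op": "drive_tool", "data": {"deltas": [[[0,0,0,0],[0,0,0,0],[0,0,0,0],[0,0,0,0],[0,0,0,0]]]}}

```text
t: 4.37
tcp_pos: [0.444, -0.1033, 0.052]
tool_rot: [0.989, 0.151, -0.0, -0.0]
force: [-0.1, 0.6, -0.7]
finger_gap: 0.001
gripper_force: 0.0
```

{"op": "drive_tool", "data": {"deltas": [[[0,0,-10,0],[0,0,-35,0],[0,0,-65,0],[0,0,-95,0],[0,0,-120,0]]]}}

```text
t: 4.78
tcp_pos: [0.4439, -0.1032, 0.1737]
tool_rot: [0.989, 0.151, 0.0, 0.0]
force: [0.9, 0.1, -0.5]
finger_gap: 0.002
gripper_force: 0.0
```

{"op": "drive_tool", "data": {"deltas": [[[0,0,-25,0],[0,0,-50,0],[0,0,-70,0],[0,0,-80,0],[0,0,-80,0]]]}}

```text
t: 5.2
tcp_pos: [0.4452, -0.1038, 0.2544]
tool_rot: [0.989, 0.151, 0.002, 0.002]
force: [-0.8, -0.2, -0.0]
finger_gap: -0.001
gripper_force: 0.0
```

{"op": "drive_tool", "data": {"deltas": [[[16,10,0,0],[44,28,0,0],[72,46,0,0],[100,63,0,0],[114,72,0,0]]]}}

```text
t: 5.62
tcp_pos: [0.5774, -0.139, 0.2507]
tool_rot: [0.989, 0.151, 0.001, 0.0]
force: [0.2, 1.1, -0.0]
finger_gap: -0.001
gripper_force: 0.0
```

{"op": "drive_tool", "data": {"deltas": [[[7,4,0,0],[10,6,0,0],[10,6,0,0],[10,6,0,0]]]}}

```text
t: 5.95
tcp_pos: [0.5841, -0.1401, 0.2513]
tool_rot: [0.989, 0.151, -0.001, -0.001]
force: [0.3, 0.5, -0.1]
finger_gap: -0.003
gripper_force: 0.0
```

```bash
python3 - <<'E'
from h import *
from scipy.spatial.transform import Rotation as Ro
m=save('wrist','w3.png')
s=manip.sense();R=Ro.from_quat(s['tool_rot']).as_matrix();print(s['t'],s['tcp_pos'],(R.T@(np.array([.586,-.1405,.084])-s['tcp_pos'])*1e3).round(1))
print(proj(m,(.586,-.1405,.04)))
E
```

```text
6.0 [ 0.58407922 -0.14011696  0.2515407 ] [  2.    1.2 167.5]
[326.52831563 173.28356601]
```

View pics/w3.png

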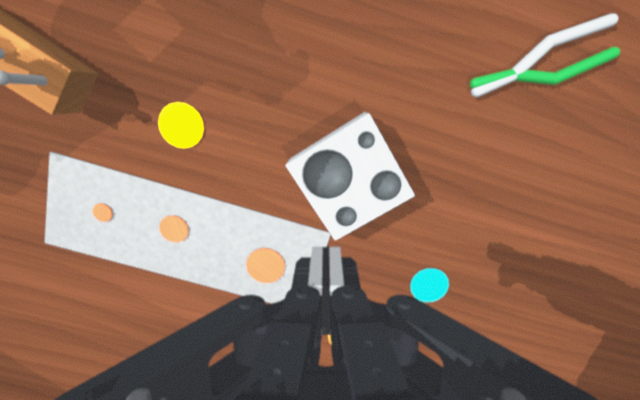

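The large hollow is at (326,174), as predicted (326.5,173), so I'll go down.

{"op": "drive_tool", "data": {"deltas": [[[1,1,10,0],[2,1,35,0],[2,1,65,0],[2,1,90,0],[2,1,110,0]]]}}

```text
t: 6.42
tcp_pos: [0.5861, -0.1404, 0.1398]
tool_rot: [0.989, 0.151, -0.001, -0.001]
force: [-0.3, -0.4, 0.2]
finger_gap: 0.002
gripper_force: 0.0
```

{"op": "drive_tool", "data": {"deltas": [[[0,0,20,0],[0,0,38,0],[0,0,50,0],[0,0,56,0],[0,0,56,0]]]}}

```text
t: 6.83
tcp_pos: [0.5867, -0.1407, 0.0847]
tool_rot: [0.989, 0.151, -0.001, -0.001]
force: [-0.9, 0.5, 0.5]
finger_gap: 0.001
gripper_force: 0.0
```

{"op": "drive_tool", "data": {"deltas": [[[0,0,0,0],[0,0,0,0],[0,0,0,0],[0,0,0,0],[0,0,0,0]]]}}

```text
t: 7.25
tcp_pos: [0.5883, -0.1413, 0.0868]
tool_rot: [0.989, 0.151, 0.001, 0.0]
force: [0.2, -0.1, 0.6]
finger_gap: 0.002
gripper_force: 0.0
```

{"op": "drive_tool", "data": {"deltas": [[[0,0,0,0],[0,0,0,0],[0,0,0,0],[0,0,0,0],[0,0,0,0]]]}}

```text
t: 7.67
tcp_pos: [0.5878, -0.1411, 0.086]
tool_rot: [0.989, 0.151, -0.0, -0.0]
force: [-1.2, -0.1, -0.3]
finger_gap: -0.001
gripper_force: 0.0
```

{"op": "drive_tool", "data": {"deltas": [[[0,0,0,0],[0,0,0,0],[0,0,0,0],[0,0,0,0],[0,0,0,0]]]}}

```text
t: 8.08
tcp_pos: [0.5879, -0.1411, 0.086]
tool_rot: [0.989, 0.151, -0.0, -0.0]
force: [0.1, 0.1, 0.2]
finger_gap: 0.001
gripper_force: 0.0
```

{"op": "drive_tool", "data": {"deltas": [[[0,0,-10,0],[0,0,-35,0],[0,0,-60,0],[0,0,-85,0],[0,0,-110,0]]]}}

```text
t: 8.5
tcp_pos: [0.5877, -0.141, 0.1978]
tool_rot: [0.989, 0.151, 0.0, 0.0]
force: [1.3, -0.7, 0.2]
finger_gap: 0.003
gripper_force: 0.0
```

{"op": "drive_tool", "data": {"deltas": [[[0,0,-25,0],[0,0,-50,0],[0,0,-65,0],[0,0,-70,0],[0,0,-70,0]]]}}

```text
t: 8.92
tcp_pos: [0.5885, -0.1413, 0.2682]
tool_rot: [0.989, 0.151, 0.002, 0.001]
force: [0.1, 0.0, -0.2]
finger_gap: -0.004
gripper_force: 0.0
```

{"op": "drive_tool", "data": {"deltas": [[[5,-14,0,0],[14,-38,0,0],[24,-66,0,0],[34,-94,0,0],[45,-122,0,0]]]}}

```text
t: 9.33
tcp_pos: [0.5928, -0.0089, 0.2639]
tool_rot: [0.989, 0.151, -0.002, -0.001]
force: [1.0, -0.5, -1.0]
finger_gap: -0.004
gripper_force: 0.0
```

{"op": "drive_tool", "data": {"deltas": [[[10,-28,0,0],[20,-56,0,0],[31,-84,0,0],[41,-112,0,0],[50,-138,0,0]]]}}

```text
t: 9.75
tcp_pos: [0.5992, 0.1382, 0.2638]
tool_rot: [0.989, 0.151, -0.002, -0.001]
force: [0.3, 0.8, -0.0]
finger_gap: 0.0
gripper_force: 0.0
```

{"op": "drive_tool", "data": {"deltas": [[[8,-22,0,0],[15,-40,0,0],[19,-52,0,0],[20,-55,0,0],[20,-55,0,0]]]}}

```text
t: 10.17
tcp_pos: [0.6027, 0.1948, 0.2647]
tool_rot: [0.988, 0.152, -0.001, 0.0]
force: [0.6, 0.2, -0.4]
finger_gap: -0.002
gripper_force: 0.0
```

```bash
python3 - <<'E'
from h import *
from scipy.spatial.transform import Rotation as Ro
m=save('wrist','w4.png')
s=manip.sense();R=Ro.from_quat(s['tool_rot']).as_matrix();print(s['t'],s['tcp_pos'],(R.T@(np.array([.604,.194,.149])-s['tcp_pos'])*1e3).round(1))
print(proj(m,(.604,.194,.089)),proj(m,(.6175,.2345,.084)),proj(m,(.592,.155,.08)))
E
```

```text
10.2167 [0.60301564 0.19381074 0.26504821] [1.20e+00 1.00e-01 1.16e+02]
[326.49517297 182.08929699] [289.86708647 155.06921583] [360.04529913 202.34380037]
```

View pics/w4.png

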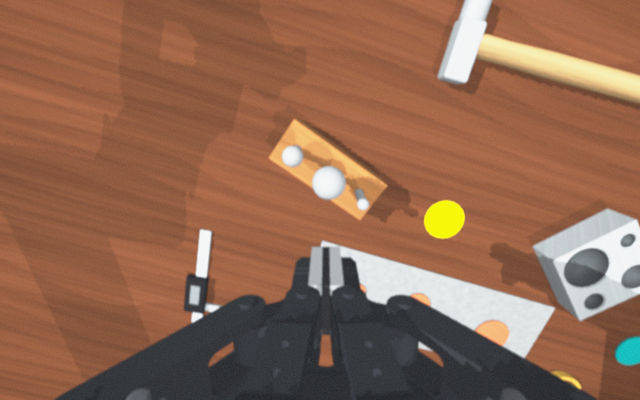

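The large ball is at (328,183), against a predicted (326.5,182). I'll go down 116 mm.

{"op": "drive_tool", "data": {"deltas": [[[0,0,10,0],[1,1,30,0],[1,1,50,0],[1,1,68,0],[1,1,80,0]]]}}

```text
t: 10.63
tcp_pos: [0.6038, 0.1915, 0.1834]
tool_rot: [0.989, 0.15, -0.002, 0.0]
force: [-0.4, -0.3, -0.0]
finger_gap: -0.002
gripper_force: 0.0
```

{"op": "drive_tool", "data": {"deltas": [[[0,0,12,0],[0,0,22,0],[0,0,30,0],[0,0,35,0],[0,0,35,0]]]}}

```text
t: 11.05
tcp_pos: [0.6045, 0.193, 0.15]
tool_rot: [0.989, 0.151, -0.001, -0.0]
force: [-0.0, 0.1, -0.1]
finger_gap: 0.001
gripper_force: 0.0
```

{"op": "drive_tool", "data": {"deltas": [[[0,0,0,0],[0,0,0,0],[0,0,0,0],[0,0,0,0],[0,0,0,0]]]}}

```text
t: 11.47
tcp_pos: [0.6052, 0.1933, 0.1516]
tool_rot: [0.989, 0.151, 0.001, 0.0]
force: [-0.3, -0.4, -1.1]
finger_gap: 0.001
gripper_force: 0.0
```

{"op": "drive_tool", "data": {"deltas": [[[0,0,0,0],[0,0,0,0],[0,0,0,0],[0,0,0,0],[0,0,0,0]]]}}

```text
t: 11.88
tcp_pos: [0.6049, 0.1932, 0.151]
tool_rot: [0.989, 0.151, -0.0, 0.0]
force: [-0.0, 0.3, -0.8]
finger_gap: 0.001
gripper_force: 0.0
```

{"op": "drive_tool", "data": {"deltas": [[[0,0,0,0],[0,0,0,0],[0,0,0,0],[0,0,0,0],[0,0,0,0]]]}}

```text
t: 12.3
tcp_pos: [0.6049, 0.1932, 0.151]
tool_rot: [0.989, 0.151, -0.0, -0.0]
force: [-0.3, -0.6, -0.1]
finger_gap: 0.003
gripper_force: 0.0
```

```bash
python3 - <<'E'
from h import *
save('scene','s5.png');a=cv2.imread('pics/s5.png')
cv2.imwrite('pics/s5c.png',cv2.resize(a[100:280,300:500],None,fx=3,fy=3))
E
```

```text
(no output)
```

View pics/s5c.png

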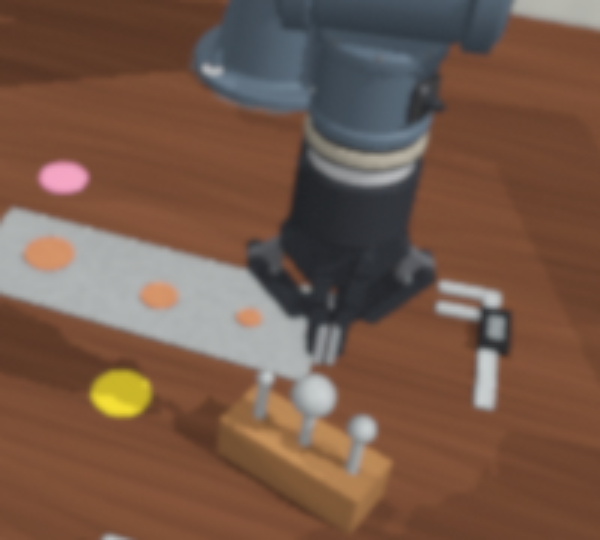

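The fingertips, at crop (323,358), are just above the large ball at (315,395) and clear of everything. I'll hand in.

```bash
python3 -c "
from station import manip
print(manip.sign_off())"
```

```text
the job is handed in; nothing more can be done
None
```

The arm pointed in turn at the largest copper disc, the largest hollow and the largest punch, holding over each for more than a second with no sign of contact, and I handed the job in with it still pointing at the punch; no verdict was shown.

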